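# Hold a relay on the contacts of the bench tester

### The arm

A 6-joint arm with a two-finger parallel gripper is mounted at the origin on a cart in front of the work surface, level with it; the furniture and walls round the work are solid. World frame = base frame: x ahead of the robot, y to its left, z up, the work surface at z = 0. Lengths are in m, angles in rad, forces in N, time in s.
With the tool pointing down it reaches from about 0.3 to 0.825 m from the base axis. Payload 5.4 kg.
Tool frame: the origin (TCP) lies at the very end of the fingers, on their centre line; the grasp point (between the pads) lies 19 mm behind it; z points along the fingers, y is the line along which they close (so a half turn about z gives the same grasp; the last joint's range is limited). The gripper opens to 92 mm and grips with 3 to 60 N. Pads are 20 mm wide; open, the fingers measure 128 mm over their backs; the gripper's body (75 mm by 189 mm) begins 69 mm behind the grasp point.
Start: joints at [-1.365, 0.158, 1.597, -0, 1.386, -0.21], TCP at [0.232, -0.526, 0.215] pointing down, gripper open.
Joint ranges: [-2.91, 2.91], [-0.94, 2.29], [0.18, 2.7], [-1.29, 4.43], [0.17, 2.64], [-3, 3]. Speed limits (rad/s): [2.57, 2.57, 3.14, 3.14, 3.14, 3.14].

### API

Orientations are given as a unit quaternion [x, y, z, w].
In Python, from bench import * gives the robot as it stands.
- The arm moves only by the tool send_rows, never from a script. Its argument "commands" is a list of rows, each a list of 3 entries, a list of its own where there are three numbers: the opening in per cent of the stroke, from 0 (shut) to 100 (fully open), then the shift along the tool's x, y, z in m, then the turn, a rotation vector about the tool's x, y, z in degrees. In form: [[jaw, [x, y, z], [rx, ry, rz]], ...]. A call has 1 to 10 rows; each row is the pose to reach, as a shift and turn from the pose commanded when the call began, along the tool's axes at that moment; what a row does not reach only later rows make up. A row lasts 1/8 s, in which the tool goes at most 62.5 mm and 10.7 degrees, less where a joint would pass 70% of its speed; a pose out of reach is approached as far as the arm can. A call with a gripper value outside its range is refused whole. The fingers move at their own pace and stop on an object; "force" is the grip in N (left out, the last holds). Time passes only in rows, so rows that repeat a pose let the fingers close. It gives the time, the measured TCP pose, the force, the opening and the grip force at its end, in the units of the state.
- state(): the state, without advancing time (a new reading comes with each control period).
- snapshot(name): name is "scene" or "side" or "wrist"; returns the picture (420x560x3 uint8, red, green, blue); there is no depth.
- camera_params(name): a dict with "fx", "fy", "cx", "cy" (pixels), "T" (4x4, takes a point from camera to world coordinates). Camera axes: x right, y down, z forward; pixel columns grow to the right and rows downward; lengths in m; the calibration is good to about 2 mm. A picture is of the moment at which its call begins: read the wrist's pose just before it. camera_params takes no time and is no camera call; for the wrist camera it gives the pose at the moment of the call.
- close_job(): hands the job in; it is judged then, once.
The state is a dict: "time": time; "joints": joint angles; "qd": joint speeds; "joint_efforts": joint torques, N m; "ee_pos": TCP position; "eef_rot": TCP orientation; "contact_force": force on the tool from outside, world axes, zero at the start; "wrist_torque": the same for the moment, N m; "width": finger opening in m; "grasp_force": force on a finger pad.
Only numpy, scipy, OpenCV 4.12 (cv2) and the standard library are available. Lean on these libraries where they do the work, as an engineer would, in place of code of your own. Each camera call takes 0.05 s, during which the arm holds its last target. There are 200 camera calls.

### The job

Check the loose plug-in relay in the bench tester: stand it in the pocket of the tester's carriage (either way round), push the carriage by its knob fully home under the press head, then press the spring-return lever down until its arm is level, which puts the right pressure on the spring contacts; never force the lever to the bottom of its swing. The program finishes while holding the lever level, without letting go; leave the two rail terminals and the memory stick where they lie.

Things in the scene. Friction and masses are not known exactly. Their poses are not given: they have to be found in the camera images.
- tester: Fixed bench tester: grey press head on a column, base 90 x 235 mm. It stands on a 2 mm mat. Origin on the mat straight below the press plunger; x to the rear (column), y along the carriage's way to the lever, z up. Head block: x -28 to 28, y -31 to 47, z 77 to 131 mm; column at x 40 to 60 mm, 132 mm high. The plunger's foot (14 x 24 mm) hangs 70 mm above the mat when the lever is up.
- carriage (a joint): Sliding carriage on the tester's base, m: 0 = fully out (pocket 90 mm to the -y side of the press head, free from above), 0.090 = fully home against its stop with the pocket under the plunger; slides along the tester's +y with about 1.5 N of friction and stays where it is left.
- nest (a point): Centre of the floor of the pocket in the carriage (on the spring contact plate, 25.5 mm above the mat). Moves with the carriage; axes as the tester's. The pocket is 20 mm along x and 32 mm along y, 10.5 mm deep: rim 36 mm above the mat, block round it 46 x 54 mm. The carriage plate lies 21.5 mm above the mat.
- carriage_knob (a point): Middle of the grip of the carriage's round black knob (diameter 19 mm, grip from 38 to 58 mm above the mat, top at 60 mm), 85 mm to the -y side of the pocket's centre. Moves with the carriage; the knob can be pinched from above or pushed.
- test_relay: The plug-in relay, an upright box 28 mm (x) x 16 mm (y) x 35 mm high with a dark moulded top, about 30 g; it stands on the mat, origin at the centre of its underside. It fits the pocket with its 28 mm side along the pocket's 32 mm side, either way round.
- press_lever (a joint): Spring-return lever, rad: 0 = up at rest (arm 40 degrees above level), 0.70 = arm level, 0.88 = bottom of its swing. Pivot at tester x 0, y 26, z 100 mm, axis along x; the arm reaches 148 mm to +y. The plunger goes down 20 mm per rad and meets a seated relay at about 0.50 rad. A press on the grip takes about 2 N at first, about 6 N at level on a relay; let go, it springs back up.
- lever_grip (a point): Point on the top side of the lever's round black grip, 112 mm from the pivot along the arm and 11.5 mm above its centre line. The grip is 23 mm thick and runs from 76 to 148 mm from the pivot. This point is about 181 mm above the mat with the lever up and 111 mm with it level.
- contact_plate (a joint): Travel of the spring contact plate in the pocket floor, m: 0 = up, about 0.004 with a relay pressed by the level lever, 0.0085 bottomed out. 2.5 N per mm after about 2.5 N of preload.
- plunger: The press plunger with its pale foot under the head; driven by the lever. Origin at the centre of the underside of the foot.
- rail_terminal_a: Bystander: rail terminal block, a thin upright slice 10 x 48 x 36 mm, origin at the centre of its underside.
- rail_terminal_b: Bystander: a second rail terminal block, 10 x 48 x 36 mm, origin at the centre of its underside.
- memory_stick: Bystander: memory stick lying flat, 17 x 48 x 9 mm, origin at the centre of its underside.

How it is judged:
On the way, in this order (a step that is already met when the one before it is completed fails the run):
1. the relay stands in the pocket of the carriage, let go (x of test_relay in the frame of nest between -0.004 and 0.004 m and y of test_relay in the frame of nest between -0.004 and 0.004 m and z of test_relay in the frame of nest between -0.003 and 0.002 m and angle between test_relay's own z axis and vertical below 0.1 rad and contact force between the fingers and test_relay below 0.1 N), for 0.2 s.
2. the carriage is fully home with the relay in it and the lever still up (x of test_relay in the frame of nest between -0.004 and 0.004 m and y of test_relay in the frame of nest between -0.004 and 0.004 m and z of test_relay in the frame of nest between -0.003 and 0.002 m and angle between test_relay's own z axis and vertical below 0.1 rad and value of joint carriage above 0.086 m and value of joint press_lever below 0.3 rad), for 0.2 s.
At the end, for the whole second after the job is handed in: the relay stands in the pocket (within 4 mm of its centre, upright within 0.1 rad), the carriage is within 4 mm of home, the robot holds the lever within 0.07 rad (4 degrees) of level, and the plunger presses the relay on the contacts with more than 3 N, contact travel 1.2 to 6 mm (x of test_relay in the frame of nest between -0.004 and 0.004 m and y of test_relay in the frame of nest between -0.004 and 0.004 m and z of test_relay in the frame of nest between -0.007 and 0 m and angle between test_relay's own z axis and vertical below 0.1 rad and value of joint carriage above 0.086 m and value of joint press_lever between 0.63 and 0.77 rad and value of joint contact_plate between 0.0012 and 0.006 m and contact force between plunger and test_relay above 3 N and contact force between any of the fingers, the arm and press_lever above 1 N); the arm keeps its last pose, push and grip.
It fails at once if the lever is forced to the bottom of its swing (more than 0.16 rad past level) (value of joint press_lever above 0.86 rad).
It fails at once if the first rail terminal is moved more than 30 mm (distance of rail_terminal_a from where it was at the start of the episode above 0.03 m).
It fails at once if the second rail terminal is moved more than 30 mm (distance of rail_terminal_b from where it was at the start of the episode above 0.03 m).
It fails at once if the memory stick is moved more than 30 mm (distance of memory_stick from where it was at the start of the episode above 0.03 m).
It also fails if it takes over 64 s, if anything falls off the work surface, if the arm or the gripper's body presses on something with over 40 N, if the wrist force passes 120 N, or if a joint passes its speed limit or range.

## Working session

There is one attempt and no reset: what is moved stays moved. The work goes in short steps, Python scripts to look and compute and a tool call to move; the robot and the scene stay as the last step left them, time stands still between calls to the robot, and variables do not carry over. Pictures are saved under pics/ and viewed, at most 12 in all, crops included, and the job is handed in when it is done.

Besides the shell and the picture viewer there is one more tool, called after "Request:" as a command line: name --argument value ..., lists and objects as JSON in quotes. send_rows: Moves the arm, as the interface text tells. Its arguments: {"type":"object","properties":{"commands":{"type":"array","items":{"type":"array"}},"force":{"type":"number"}},"required":["commands"]}

```bash
mkdir -p pics
python3 - <<'E'
from bench import *
import cv2,numpy as np
np.set_printoptions(precision=4,suppress=True)
s=state();print(s)
for n in("scene","side"):
    im=snapshot(n);cv2.imwrite(f"pics/{n}0.png",im[:,:,::-1]);c=camera_params(n);print(n,c)
a=cv2.imread("pics/scene0.png");b=cv2.imread("pics/side0.png")
E
```

```text
{'time': 0.0, 'joints': array([-1.3651,  0.1591,  1.5982,  0.    ,  1.3862, -0.2101]), 'qd': array([ 0.0012,  0.0004,  0.0009,  0.0014, -0.002 ,  0.001 ]), 'joint_efforts': array([  0.0012, -38.5568, -32.2109,   0.0702,   0.0377,  -0.0001]), 'ee_pos': array([ 0.2321, -0.5254,  0.2136]), 'eef_rot': array([ 0.9785,  0.2064,  0.    , -0.0009]), 'contact_force': array([-0.4532, -0.1092,  0.7685]), 'wrist_torque': array([0.0269, 0.0163, 0.0031]), 'grasp_force': 0.0, 'width': 0.09178738960081502}
scene {'fx': 401.7807831791672, 'fy': 401.7807831791672, 'cx': 281.5151340638304, 'cy': 205.95936829800925, 'T': array([[-0.5269, -0.4753,  0.7045, -0.0803],
       [-0.8497,  0.3119, -0.4251,  0.1787],
       [-0.0177, -0.8227, -0.5683,  0.6071],
       [ 0.    ,  0.    ,  0.    ,  1.    ]])}
side {'fx': 543.5201017287367, 'fy': 543.5201017287367, 'cx': 286.84089479294295, 'cy': 203.30808034457678, 'T': array([[ 0.9656, -0.1317,  0.2241,  0.2877],
       [-0.2593, -0.4274,  0.8661, -1.0229],
       [-0.0182, -0.8944, -0.4469,  0.5671],
       [ 0.    ,  0.    ,  0.    ,  1.    ]])}
```

View pics/scene0.png

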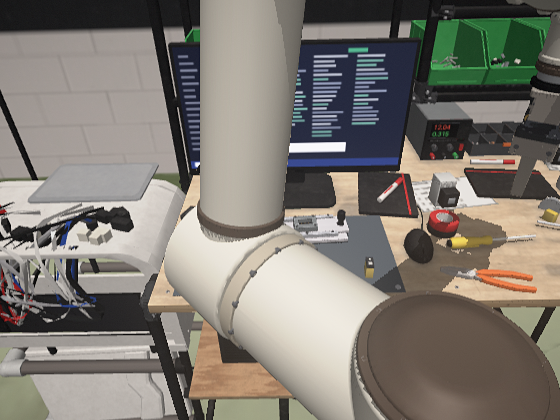

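View pics/side0.png

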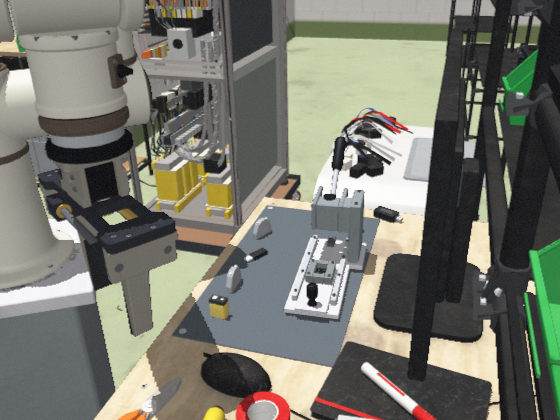

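The side view shows the relay (yellow, dark top) at about (219,307), the knob at (312,293), the pocket at (320,270), the head at (338,210) and the lever grip at (338,152). The terminals are at (262,228) and (233,280), and the stick is at (256,255). I'll enlarge it to read pixels more exactly.

```bash
cat > h.py <<'E'
from bench import *
import cv2,numpy as np
from scipy.spatial.transform import Rotation as R
np.set_printoptions(precision=4,suppress=True)
def ray(c,u,v):
    d=c["T"][:3,:3]@[(u-c["cx"])/c["fx"],(v-c["cy"])/c["fy"],1]; return c["T"][:3,3],d
def onz(c,u,v,z):
    o,d=ray(c,u,v); return o+d*(z-o[2])/d[2]
def proj(c,p):
    q=np.linalg.inv(c["T"])@np.append(p,1); return np.array([c["fx"]*q[0]/q[2]+c["cx"],c["fy"]*q[1]/q[2]+c["cy"]])
E
python3 - <<'E'
from h import *
c=camera_params("side")
a=cv2.imread("pics/side0.png")
cv2.imwrite("pics/side_crop.png",cv2.resize(a[195:345,190:390],None,fx=4,fy=4,interpolation=cv2.INTER_CUBIC))
for n,u,v,z in(("knobtop",312,285,.062),("nest",320,270,.038),("relaytop",219,299,.037),("ta",262,228,.02),("tb",233,280,.02),("stick",256,255,.01)):print(n,onz(c,u,v,z))
E
```

```text
knobtop [ 0.5037 -0.3377  0.062 ]
nest [ 0.5408 -0.2661  0.038 ]
relaytop [ 0.3585 -0.2982  0.037 ]
ta [ 0.4833 -0.0579  0.02  ]
tb [ 0.3929 -0.2267  0.02  ]
stick [ 0.4522 -0.1414  0.01  ]
```

View pics/side_crop.png

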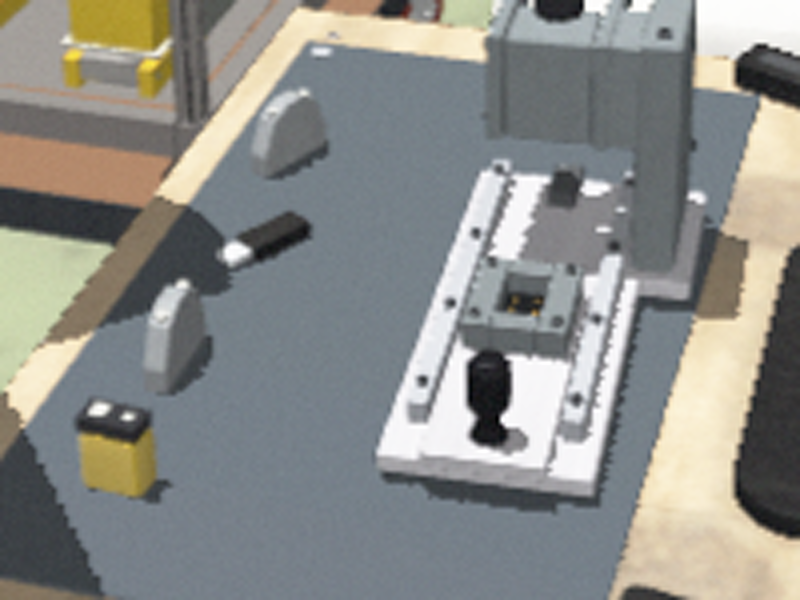

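Request:
send_rows --commands '[[100,[0,0,-0.06],[0,0,0]],[100,[0.04,-0.02,-0.12],[0,0,0]],[100,[0.09,-0.04,-0.12],[0,0,0]],[100,[0.14,-0.06,-0.12],[0,0,0]],[100,[0.19,-0.08,-0.12],[0,0,0]],[100,[0.24,-0.1,-0.12],[0,0,0]],[100,[0.264,-0.102,-0.12],[0,0,0]],[100,[0.264,-0.102,-0.12],[0,0,0]],[100,[0.264,-0.102,-0.12],[0,0,0]]]'

```text
time: 1.23
ee_pos: [0.4319, -0.3265, 0.3342]
eef_rot: [0.979, 0.206, -0.0, -0.0]
contact_force: [-0.5, 0.0, 0.4]
width: 0.0921
grasp_force: 0.0
```

Run:
```python
from h import *
s=state();print(s["time"],s["ee_pos"],s["joints"],s["qd"])
c=camera_params("wrist");im=snapshot("wrist");print(c)
cv2.imwrite("pics/w1.png",im[:,:,::-1]);np.save("w1T.npy",c["T"])
for p in((.36,-.3,.037),(.504,-.338,.062),(.541,-.266,.038)):print(proj(c,np.array(p)))
```

```text
1.225 [ 0.4319 -0.3265  0.3342] [-0.8704  0.0198  1.5117 -0.0005  1.6108  0.2852] [-0.0159 -0.003   0.0003  0.002   0.0007  0.0025]
{'fx': 314.84048105669046, 'fy': 314.84048105669046, 'cx': 278.9272645805632, 'cy': 209.50072066853807, 'T': array([[ 0.4026, -0.8739, -0.2724,  0.5091],
       [-0.9154, -0.3847, -0.1187, -0.2921],
       [-0.001 ,  0.2971, -0.9548,  0.505 ],
       [ 0.    ,  0.    ,  0.    ,  1.    ]])}
[245.19   205.8032]
[308.5153 129.2713]
[271.2469  81.3557]
```

View pics/w1.png

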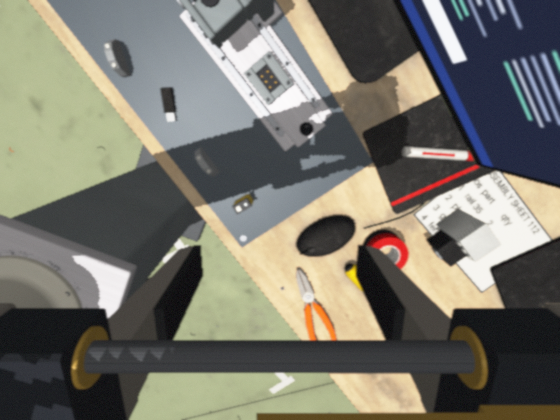

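The wrist view shows the relay top at (244,202), the knob at (307,129) and the pocket at (269,77), which agrees with the side estimate. The tester's y axis is at about 62.6° in the world. I'll go lower and align with the tester.

Request:
send_rows --commands '[[100,[-0.01,0.004,0.03],[0,0,-9.7]],[100,[-0.02,0.008,0.06],[0,0,-19.4]],[100,[-0.03,0.012,0.1],[0,0,-29.1]],[100,[-0.043,0.018,0.134],[0,0,-38.8]],[100,[-0.043,0.018,0.134],[0,0,-38.8]],[100,[-0.043,0.018,0.134],[0,0,-38.8]],[100,[-0.043,0.018,0.134],[0,0,-38.8]]]'

```text
time: 2.15
ee_pos: [0.4013, -0.3607, 0.2027]
eef_rot: [0.855, 0.519, 0.0, 0.002]
contact_force: [-0.2, -0.0, -0.0]
width: 0.0922
grasp_force: 0.0
```

Run:
```python
from h import *
s=state();print(s["time"],s["ee_pos"],s["eef_rot"],s["joints"])
c=camera_params("wrist");im=snapshot("wrist");np.save("w2T.npy",c["T"])
cv2.imwrite("pics/w2raw.png",im[:,:,::-1])
cv2.imwrite("pics/w2.png",cv2.resize(im[0:240,160:440,::-1],None,fx=2.5,fy=2.5,interpolation=cv2.INTER_CUBIC))
```

```text
2.15 [ 0.4013 -0.3607  0.2027] [0.8547 0.5191 0.0002 0.0018] [-0.9563  0.0731  1.7137  0.0002  1.3513 -0.4771]
```

View pics/w2.png

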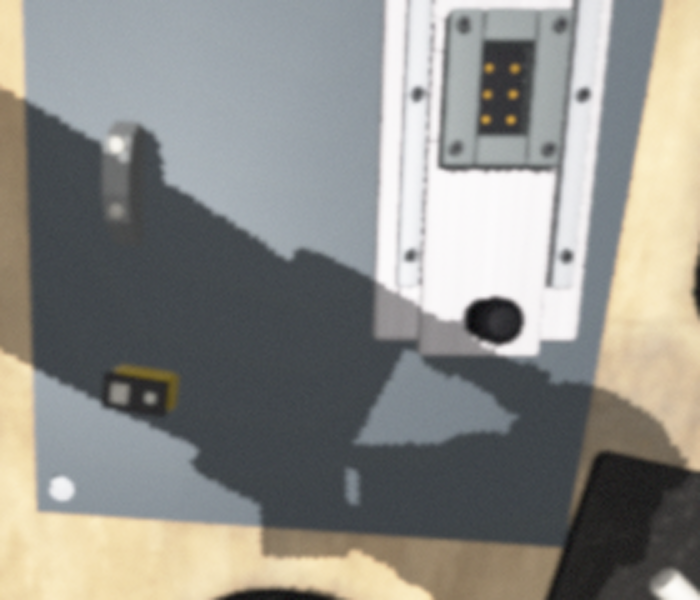

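Relay top corners are at crop (104,403), (166,415), (172,381), (108,371). The block screws are at (462,24), (560,24), (548,149), (455,149), and the knob is at about (495,318).

Run:
```python
from h import *
c=camera_params("wrist");c["T"]=np.load("w2T.npy");cs=camera_params("side")
w=lambda P,z:np.array([onz(c,160+x/2.5,y/2.5,z)[:2] for x,y in P])
r=w([(104,403),(166,415),(172,381),(108,371)],.037)
print("relay",r,r.mean(0),np.linalg.norm(np.diff(r,axis=0),axis=1))
for i,j in((0,1),(3,2)):d=r[j]-r[i];print(np.degrees(np.arctan2(d[1],d[0])))
q=w([(462,24),(560,24),(548,149),(455,149)],.038);print("block",q.mean(0),q)
for i,j in((3,0),(2,1)):d=q[j]-q[i];print(np.degrees(np.arctan2(d[1],d[0])))
k=w([(497,318)],.062)[0];print("knob",k);d=q.mean(0)-k;print(np.linalg.norm(d),np.degrees(np.arctan2(d[1],d[0])))
p=w([(483,41),(533,43),(528,135),(477,134)],.038);print("pocket",p.mean(0),np.linalg.norm(np.diff(p,axis=0),axis=1))
S=lambda P,z:np.array([onz(cs,190+x/4,195+y/4,z)[:2] for x,y in P])
print("side relay",S([(85,398),(152,406),(145,441),(77,428)],.037).mean(0),"block",S([(462,321),(575,335),(583,268),(490,258)],.038).mean(0))
s=state();M=R.from_quat(s["eef_rot"]).as_matrix();print(M)
```

```text
relay [[ 0.344  -0.2925]
 [ 0.3649 -0.3091]
 [ 0.3744 -0.2978]
 [ 0.3526 -0.2817]] [ 0.359  -0.2953] [0.0267 0.0148 0.0271]
-38.64944901413823
-36.40607507237688
block [ 0.5433 -0.2608] [[ 0.537  -0.2336]
 [ 0.5694 -0.2504]
 [ 0.5494 -0.288 ]
 [ 0.5173 -0.2712]]
62.39228690682294
61.894944546362225
knob [ 0.5019 -0.3337]
0.08387749015268627 60.40539803964113
pocket [ 0.5428 -0.261 ] [0.0188 0.0314 0.0198]
side relay [ 0.3577 -0.2994] block [ 0.5452 -0.2631]
[[ 0.4606  0.8876  0.0019]
 [ 0.8876 -0.4606 -0.0025]
 [-0.0014  0.0029 -1.    ]]
```

Request:
send_rows --commands '[[60,[0.005,-0.009,0],[0,0,-10]],[43,[0.01,-0.017,0],[0,0,-20]],[43,[0.014,-0.026,0],[0,0,-30]],[43,[0.018,-0.034,0.01],[0,0,-40]],[43,[0.023,-0.043,0.03],[0,0,-50]],[43,[0.028,-0.051,0.05],[0,0,-60]],[43,[0.032,-0.06,0.065],[0,0,-70]],[43,[0.037,-0.068,0.073],[0,0,-80]],[43,[0.037,-0.068,0.073],[0,0,-80]],[43,[0.037,-0.068,0.073],[0,0,-80]]]'

```text
time: 3.45
ee_pos: [0.3578, -0.2966, 0.1287]
eef_rot: [0.322, 0.947, -0.001, 0.001]
contact_force: [0.2, 0.3, -0.0]
width: 0.0394
grasp_force: 0.0
```

Run:
```python
from h import *
s=state();print(s["time"],s["ee_pos"],s["eef_rot"],s["joints"],s["width"])
c=camera_params("wrist");im=snapshot("wrist");np.save("w3T.npy",c["T"])
print(proj(c,np.array([.358,-.297,.037])))
cv2.imwrite("pics/w3raw.png",im[:,:,::-1])
cv2.imwrite("pics/w3.png",cv2.resize(im[100:300,180:380,::-1],None,fx=3,fy=3,interpolation=cv2.INTER_CUBIC))
```

```text
3.45 [ 0.3578 -0.2966  0.1287] [ 0.3218  0.9468 -0.0006  0.0009] [-0.953  -0.0474  1.9887  0.      1.1981 -1.8686] 0.039395853298208064
[278.3642 213.145 ]
```

View pics/w3.png

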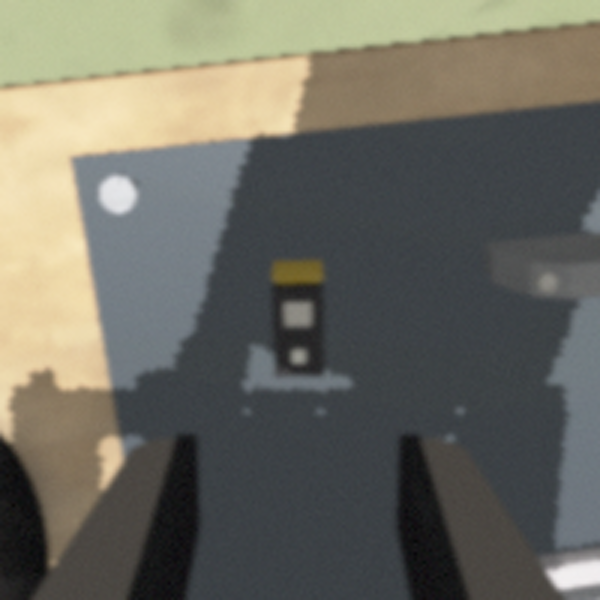

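The relay top spans crop (273..324, 282..374), nearly square to the fingers and almost centred.

Run:
```python
from h import *
c=camera_params("wrist");c["T"]=np.load("w3T.npy")
p=np.array([onz(c,180+x/3,100+y/3,.037) for x,y in((272,284),(323,282),(324,374),(277,374))]);print(p,p.mean(0))
s=state();M=R.from_quat(s["eef_rot"]).as_matrix();print(M.T@(p.mean(0)-s["ee_pos"]))
print((p-s["ee_pos"])@M)
```

```text
[[ 0.3407 -0.292   0.037 ]
 [ 0.3492 -0.2801  0.037 ]
 [ 0.3717 -0.2968  0.037 ]
 [ 0.3632 -0.3078  0.037 ]] [ 0.3562 -0.2942  0.037 ]
[0.0029 0.001  0.0917]
[[ 0.0165 -0.0068  0.0916]
 [ 0.0171  0.0079  0.0916]
 [-0.011   0.0084  0.0917]
 [-0.011  -0.0055  0.0917]]
```

Request:
send_rows --commands '[[43,[0.003,0.001,0.04],[0,0,0]],[43,[0.003,0.001,0.08],[0,0,0]],[43,[0.003,0.001,0.1],[0,0,0]],[43,[0.003,0.001,0.1125],[0,0,0]],[43,[0.003,0.001,0.1125],[0,0,0]],[10,[0.003,0.001,0.1125],[0,0,0]],[10,[0.003,0.001,0.1125],[0,0,0]],[10,[0.003,0.001,0.1125],[0,0,0]],[10,[0.003,0.001,0.1125],[0,0,0]],[10,[0.003,0.001,0.1125],[0,0,0]]]' --force 12

```text
time: 4.75
ee_pos: [0.3557, -0.2937, 0.0159]
eef_rot: [0.32, 0.947, -0.0, 0.001]
contact_force: [-0.2, 1.0, 5.6]
width: 0.016
grasp_force: 12.0
```

Request:
send_rows --commands '[[10,[0.003,0,-0.03],[0,0,0]],[10,[0,0,-0.07],[0,0,5]],[10,[-0.01,0.01,-0.094],[0,0,15]],[10,[-0.03,0.025,-0.094],[0,0,25]],[10,[-0.05,0.04,-0.094],[0,0,35]],[10,[-0.07,0.055,-0.094],[0,0,45]],[10,[-0.09,0.07,-0.094],[0,0,55]],[10,[-0.11,0.085,-0.094],[0,0,65]],[10,[-0.13,0.095,-0.094],[0,0,75]],[10,[-0.136,0.1,-0.094],[0,0,80.5]]]'

```text
time: 6.0
ee_pos: [0.5249, -0.2961, 0.1086]
eef_rot: [0.857, 0.515, -0.0, -0.0]
contact_force: [0.3, 0.1, -0.2]
width: 0.0157
grasp_force: 12.0
```

Request:
send_rows --commands '[[10,[0,0,0],[0,0,0]],[10,[0,0,0],[0,0,0]],[10,[0,0,0],[0,0,0]]]'

```text
time: 6.38
ee_pos: [0.5237, -0.2962, 0.109]
eef_rot: [0.856, 0.516, -0.0, -0.0]
contact_force: [-0.5, -0.1, -0.5]
width: 0.0159
grasp_force: 12.0
```

Run:
```python
from h import *
s=state();print(s["time"],s["ee_pos"],s["eef_rot"],s["joints"],s["width"])
c=camera_params("wrist");im=snapshot("wrist");np.save("w4T.npy",c["T"])
print(proj(c,np.array([.543,-.261,.038])),proj(c,s["ee_pos"]))
cv2.imwrite("pics/w4raw.png",im[:,:,::-1])
cv2.imwrite("pics/w4.png",cv2.resize(im[40:290,150:410,::-1],None,fx=3,fy=3,interpolation=cv2.INTER_CUBIC)[:600])
```

```text
6.375 [ 0.5237 -0.2962  0.109 ] [ 0.8565  0.5162 -0.0001 -0.0001] [-0.7153  0.3248  1.6165 -0.      1.2006 -0.2294] 0.015932399551998058
[280.2787 171.9004] [279.607  260.0318]
```

View pics/w4.png

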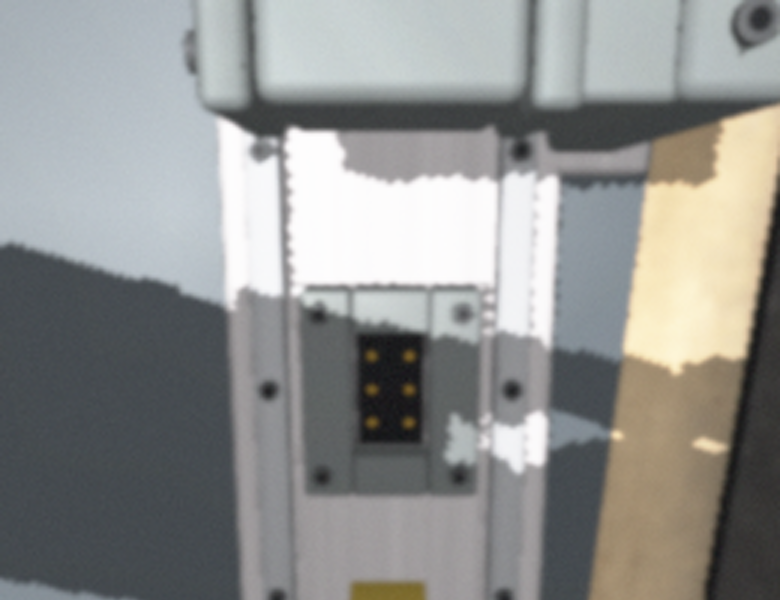

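The pocket is visible, with block screws at crop (318,313), (462,313), (459,476), (321,476). The relay's yellow face is at the bottom, centred on x≈388 and in line with the pocket.

Run:
```python
from h import *
c=camera_params("wrist");c["T"]=np.load("w4T.npy");s=state();M=R.from_quat(s["eef_rot"]).as_matrix()
f=lambda P,z:(np.array([onz(c,150+(x+.0)/3,40+y/3,z) for x,y in P])-s["ee_pos"])@M
a=f([(318,313),(462,313),(459,476),(321,476)],.038);print(a,a.mean(0),a.mean(0)@M.T+s["ee_pos"])
b=f([(303,288),(480,288),(474,493),(307,493)],.038);print("outer",b,b.mean(0))
for z in(.0275,.033,.0380):print("pads",z,f([(390,389)],z))
im=cv2.imread("pics/w4raw.png")[200:420]
m=cv2.inRange(cv2.cvtColor(im,cv2.COLOR_BGR2HSV),(20,120,60),(35,255,255))
n,l,st,ce=cv2.connectedComponentsWithStats(m)
for t in st[1:]:
  if t[4]>60:print(t[0],t[1]+200,t[2:])
# expected relay bottom edge far side: tool x +14, y +-8, z +14
for y in(-.008,.008):
  for z in(.014,-.005):print(proj(c,M@[.014,y,z]+s["ee_pos"]))
```

```text
[[ 0.0612 -0.0178  0.0711]
 [ 0.0612  0.0185  0.0711]
 [ 0.0187  0.0187  0.0711]
 [ 0.0187 -0.0179  0.0711]] [0.0399 0.0004 0.0711] [ 0.5427 -0.2611  0.038 ]
outer [[ 0.0674 -0.0214  0.0711]
 [ 0.0674  0.0229  0.0711]
 [ 0.014   0.0228  0.0711]
 [ 0.014  -0.0217  0.0711]] [0.0407 0.0006 0.0711]
pads 0.0275 [[0.0401 0.0004 0.0816]]
pads 0.033 [[0.041  0.0004 0.0761]]
pads 0.038 [[0.0419 0.0004 0.0711]]
265 235 [ 29  18 453]
229 326 [ 11  64 385]
318 327 [ 12  63 380]
92 405 [ 351   15 3203]
[266.9162 229.8502]
[265.7013 241.7961]
[292.4304 229.8353]
[293.7978 241.7799]
```

Run:
```python
from h import *
im=cv2.imread("pics/w4raw.png")
cv2.imwrite("pics/w4b.png",cv2.resize(im[225:345,210:350],None,fx=5,fy=5,interpolation=cv2.INTER_CUBIC))
c=camera_params("wrist");c["T"]=np.load("w4T.npy");s=state();M=R.from_quat(s["eef_rot"]).as_matrix()
for x in(-.014,.014):
  for y in(-.008,.008):
    for z in (.014,-.021):
      p=proj(c,M@[x,y,z]+s["ee_pos"]);print(x,y,z,p,(p-[210,225])*5)
```

```text
-0.014 -0.008 0.014 [267.427  269.9541] [287.1349 224.7705]
-0.014 -0.008 -0.021 [265.1972 300.6322] [275.9861 378.1609]
-0.014 0.008 0.014 [291.9122 269.9403] [409.5612 224.7016]
-0.014 0.008 -0.021 [294.4327 300.6162] [422.1636 378.081 ]
0.014 -0.008 0.014 [266.9162 229.8502] [284.5812  24.2508]
0.014 -0.008 -0.021 [264.4696 253.9063] [272.3479 144.5314]
0.014 0.008 0.014 [292.4304 229.8353] [412.1521  24.1764]
0.014 0.008 -0.021 [295.184  253.8887] [425.9202 144.4437]
```

View pics/w4b.png

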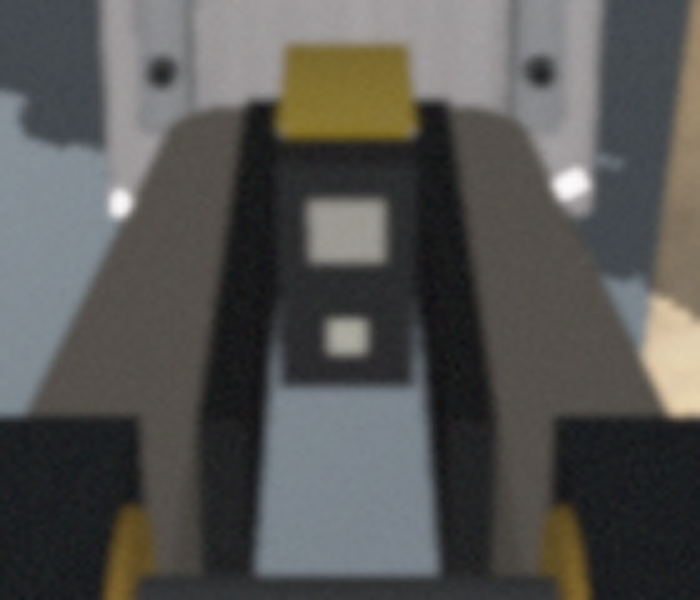

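The view shows the relay's moulded top is tapered, so its centre lies about 2.5 mm behind the TCP in tool x. The pocket centre is 40 mm ahead, so I move +42.5 mm.

Request:
send_rows --commands '[[10,[0.02,0.0005,0.01],[0,0,0]],[10,[0.0425,0.0005,0.03],[0,0,0]],[10,[0.0425,0.0005,0.048],[0,0,0]],[10,[0.0425,0.0005,0.053],[0,0,0]],[10,[0.0425,0.0005,0.056],[0,0,0]],[10,[0.0425,0.0005,0.059],[0,0,0]],[10,[0.0425,0.0005,0.061],[0,0,0]],[10,[0.0425,0.0005,0.061],[0,0,0]]]'

```text
time: 7.42
ee_pos: [0.5444, -0.2591, 0.0482]
eef_rot: [0.857, 0.516, 0.0, 0.0]
contact_force: [0.0, -1.2, -1.1]
width: 0.0159
grasp_force: 12.0
```

Request:
send_rows --commands '[[10,[0,0,0.002],[0,0,0]],[10,[0,0,0.004],[0,0,0]],[10,[0,0,0.0055],[0,0,0]],[10,[0,0,0.0065],[0,0,0]],[10,[0,0,0.0065],[0,0,0]]]'

```text
time: 8.05
ee_pos: [0.5444, -0.2589, 0.0416]
eef_rot: [0.857, 0.516, -0.0, -0.0]
contact_force: [0.6, -0.6, -0.9]
width: 0.0159
grasp_force: 12.0
```

Request:
send_rows --commands '[[25,[0,0,0],[0,0,0]],[35,[0,0,0],[0,0,0]],[35,[0,0,0],[0,0,0]],[35,[0,0,0],[0,0,0]],[35,[0,0,-0.03],[0,0,0]],[35,[-0.02,0,-0.08],[0,0,0]],[35,[-0.06,0,-0.09],[0,0,0]],[35,[-0.06,0,-0.09],[0,0,0]],[35,[-0.06,0,-0.09],[0,0,0]]]'

```text
time: 9.18
ee_pos: [0.5161, -0.3112, 0.1309]
eef_rot: [0.857, 0.516, 0.0, -0.001]
contact_force: [1.0, 0.2, -0.4]
width: 0.0322
grasp_force: 0.0
```

Run:
```python
from h import *
s=state();print(s["time"],s["ee_pos"],s["eef_rot"],s["width"])
c=camera_params("wrist");im=snapshot("wrist");np.save("w5T.npy",c["T"]);sd=snapshot("side")
cv2.imwrite("pics/w5.png",np.hstack([cv2.resize(im[60:320,170:390,::-1],None,fx=2,fy=2,interpolation=cv2.INTER_CUBIC),cv2.resize(sd[215:345,260:350,::-1],None,fx=4,fy=4,interpolation=cv2.INTER_CUBIC)]))
```

```text
9.175 [ 0.5161 -0.3112  0.1309] [ 0.8567  0.5159  0.     -0.0008] 0.03218354360381912
```

View pics/w5.png

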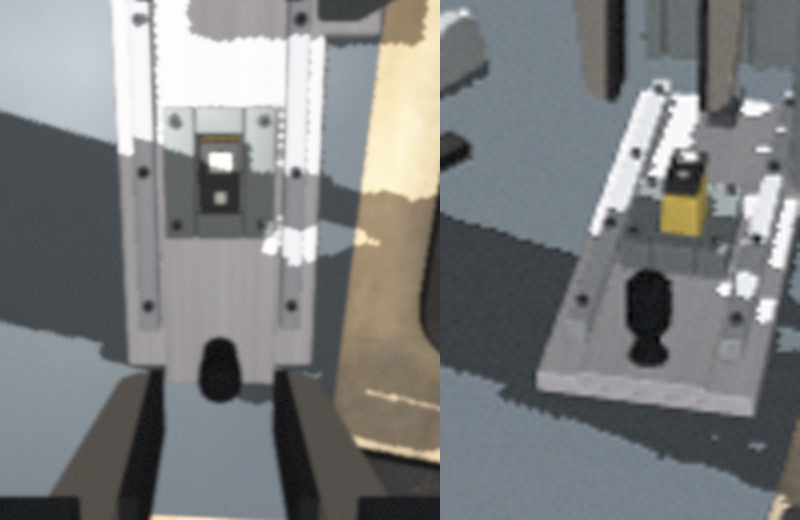

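The relay is seated in the pocket, upright and released. Next is the knob: 28 mm back and 86 mm down.

Request:
send_rows --commands '[[45,[-0.028,0.0005,0.02],[0,0,0]],[45,[-0.028,0.0005,0.05],[0,0,0]],[45,[-0.028,0.0005,0.075],[0,0,0]],[45,[-0.028,0.0005,0.086],[0,0,0]],[45,[-0.028,0.0005,0.086],[0,0,0]],[12,[-0.028,0.0005,0.086],[0,0,0]],[12,[-0.028,0.0005,0.086],[0,0,0]],[12,[-0.028,0.0005,0.086],[0,0,0]],[12,[-0.028,0.0005,0.086],[0,0,0]],[12,[-0.028,0.0005,0.086],[0,0,0]]]' --force 10

```text
time: 10.52
ee_pos: [0.5032, -0.3368, 0.0465]
eef_rot: [0.857, 0.516, -0.0, -0.001]
contact_force: [-4.4, 1.1, 4.5]
width: 0.018
grasp_force: 10.0
```

Request:
send_rows --commands '[[12,[0.005,0,0],[0,0,0]],[12,[0.014,0,0],[0,0,0]],[12,[0.024,0,0],[0,0,0]],[12,[0.034,0,0],[0,0,0]],[12,[0.044,0,0],[0,0,0]],[12,[0.054,0,0],[0,0,0]],[12,[0.064,0,0],[0,0,0]],[12,[0.073,0,0],[0,0,0]],[12,[0.08,0,0],[0,0,0]],[12,[0.083,0,0],[0,0,0]]]'

```text
time: 11.78
ee_pos: [0.5419, -0.2633, 0.0465]
eef_rot: [0.856, 0.516, -0.001, -0.001]
contact_force: [-5.6, 0.9, 6.2]
width: 0.0183
grasp_force: 10.0
```

Request:
send_rows --commands '[[12,[0.003,0,0],[0,0,0]],[12,[0.005,0,0],[0,0,0]],[12,[0.007,0,0],[0,0,0]],[12,[0.0085,0,0],[0,0,0]],[12,[0.0085,0,0],[0,0,0]]]'

```text
time: 12.4
ee_pos: [0.5451, -0.2571, 0.0465]
eef_rot: [0.856, 0.516, -0.002, -0.0]
contact_force: [-6.6, -2.0, 5.9]
width: 0.0184
grasp_force: 10.0
```

Request:
send_rows --commands '[[12,[0.002,0,0],[0,0,0]],[12,[0.003,0,0],[0,0,0]],[12,[0.003,0,0],[0,0,0]]]'

```text
time: 12.78
ee_pos: [0.5453, -0.2568, 0.0466]
eef_rot: [0.856, 0.516, -0.004, 0.001]
contact_force: [-11.6, -9.7, 5.3]
width: 0.018
grasp_force: 10.0
```

The carriage is home: travel is 90 mm and the push force rose at the stop. I back off, release and rise.

Request:
send_rows --commands '[[12,[-0.003,0,0],[0,0,0]],[30,[-0.003,0,0],[0,0,0]],[45,[-0.003,0,0],[0,0,0]],[45,[-0.003,0,0],[0,0,0]],[45,[-0.003,0,-0.03],[0,0,0]],[45,[-0.003,0,-0.09],[0,0,0]],[30,[-0.003,0,-0.15],[0,0,0]],[0,[-0.003,0,-0.2],[0,0,0]],[0,[-0.003,0,-0.22],[0,0,0]],[0,[-0.003,0,-0.22],[0,0,0]]]'

```text
time: 14.02
ee_pos: [0.5475, -0.2565, 0.2677]
eef_rot: [0.857, 0.516, 0.001, 0.002]
contact_force: [-0.4, -0.4, -1.1]
width: 0.0032
grasp_force: 0.0
```

Run:
```python
from h import *
s=state();print(s["time"],s["ee_pos"],s["eef_rot"],s["contact_force"],s["width"])
c=camera_params("wrist");im=snapshot("wrist");sd=snapshot("side");cs=camera_params("side")
o=np.array([.5852,-.1815,.002]);Y=np.array([.467,.884,0])
for p in(o+Y*.1044+[0,0,.1808],o-Y*.085+[0,0,.06]):print(proj(c,p),(proj(cs,p)-[250,115])*3)
cv2.imwrite("pics/w6.png",np.hstack([im[:,100:460,::-1],cv2.resize(sd[115:255,250:390,::-1],(420,420),interpolation=cv2.INTER_CUBIC)]))
```

```text
14.025 [ 0.5475 -0.2565  0.2677] [0.8565 0.5161 0.0009 0.002 ] [-0.3983 -0.3802 -1.1441] 0.003158255732357311
[276.0844 -48.3091] [263.5468 109.2609]
[277.0734 185.121 ] [212.9475 420.2952]
```

View pics/w6.png

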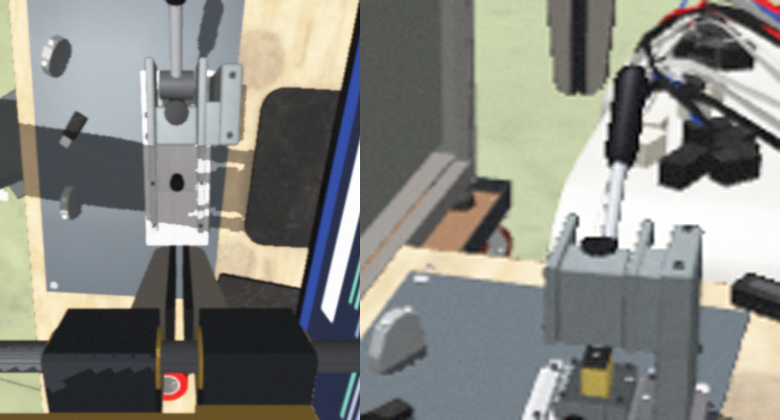

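The relay is under the plunger with the lever up. The grip is where predicted, so I move above it.

Request:
send_rows --commands '[[0,[0.04,0,0],[0,0,0]],[0,[0.09,0,0],[0,0,0]],[0,[0.14,0,0],[0,0,0]],[0,[0.17,0,0],[0,0,0]],[0,[0.185,0,0],[0,0,0]],[0,[0.185,0,0.03],[0,0,0]],[0,[0.185,0,0.055],[0,0,0]],[0,[0.185,0,0.066],[0,0,0]],[0,[0.185,0,0.066],[0,0,0]]]'

```text
time: 15.25
ee_pos: [0.6323, -0.0928, 0.1984]
eef_rot: [0.857, 0.516, -0.001, -0.001]
contact_force: [0.2, 0.2, 0.3]
width: 0.0003
grasp_force: 0.0
```

Request:
send_rows --commands '[[0,[0.003,0,0.01],[0,0,0]],[0,[0.006,0,0.02],[0,0,0]],[0,[0.008,0,0.03],[0,0,0]],[0,[0.012,0,0.039],[0,0,0]],[0,[0.015,0,0.048],[0,0,0]],[0,[0.019,0,0.057],[0,0,0]],[0,[0.022,0,0.065],[0,0,0]],[0,[0.022,0,0.066],[0,0,0]]]'

```text
time: 16.25
ee_pos: [0.6434, -0.0727, 0.1331]
eef_rot: [0.857, 0.516, 0.0, -0.0]
contact_force: [0.5, 1.8, 4.1]
width: 0.0001
grasp_force: 1.9
```

Request:
send_rows --commands '[[0,[0.001,0,0.005],[0,0,0]],[0,[0.002,0,0.01],[0,0,0]],[0,[0.003,0,0.014],[0,0,0]],[0,[0.004,0,0.017],[0,0,0]],[0,[0.004,0,0.019],[0,0,0]],[0,[0.004,0,0.0195],[0,0,0]],[0,[0.004,0,0.0195],[0,0,0]]]'

```text
time: 17.12
ee_pos: [0.6453, -0.0693, 0.1146]
eef_rot: [0.857, 0.516, 0.0, -0.0]
contact_force: [-0.3, 2.7, 7.5]
width: 0.0004
grasp_force: 3.3
```

Run:
```python
from h import *
s=state();print(s["time"],s["ee_pos"],s["contact_force"])
sd=snapshot("side");cs=camera_params("side")
cv2.imwrite("pics/s7.png",cv2.resize(sd[135:275,260:380,::-1],None,fx=4,fy=4,interpolation=cv2.INTER_CUBIC))
```

```text
17.125 [ 0.6453 -0.0693  0.1146] [-0.3403  2.7461  7.541 ]
```

View pics/s7.png

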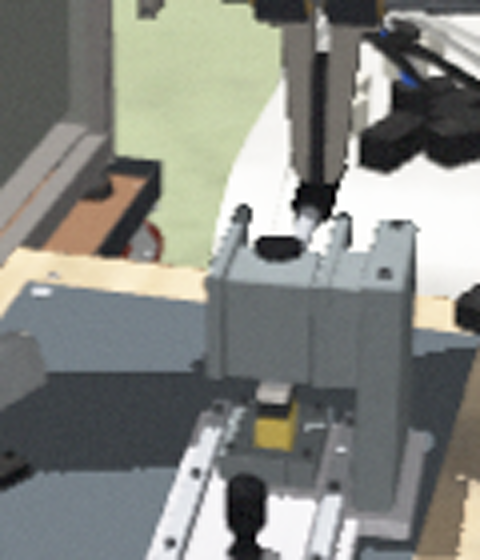

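The plunger sits on the relay, and the fingers hold the grip centred at TCP z 0.1146, within 1° of level, with 7.5 N. I'm handing in.

```bash
python3 -c "
from bench import *
print(close_job())"
```

```text
the job is handed in; nothing more can be done
None
```

I handed the job in at about 17 s with the relay in the pocket, the carriage pushed against its stop, and the lever held within about 1° of level at about 7.5 N; the hand-in gave no verdict.

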